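# Set the drinks warmer's click dial and start it

### The job

Switch the drinks warmer on: with a fingertip on its big click dial, turn the dial clockwise until its pointer line has clicked in at the mark that is a round dot, and take the finger off; then press the warmer's small round button all the way in and let it come back up. Use touch only: grip and lift nothing, and leave the mug on the warmer and the things beside it where they stand.

Things in the scene. Friction and masses are not known exactly. Their poses are not given: they have to be found in the camera images.
- warmer: low white box fixed on the worktop, 170 (x) x 300 (y) x 40 mm high; origin: centre of its underside, x to its back, y to its left, z up. On top: black dial centred at x 0, y 78 mm; steel hot plate (120 mm across, 4 mm thick) at x 0, y -85 with the mug; button at x -50, y 0. Round the dial six dark flat marks 30 degrees apart: five bars and a round dot
- dial_top (a point): centre of the dial's flat top, on its vertical axis, 63 mm above the worktop. Black knurled disc, 98 mm across (too wide to grip), 17 mm thick. Sprung: it gives up to 4 mm, from 1.3 N to the stop at 11 N. A fingertip pressing 5 to 10 N on the top about 35 mm from the axis drags the dial round by friction; nothing to hook on
- dial (a joint): turn of the dial, rad, growing clockwise seen from above. Six detents 0.524 apart, one per mark: 0, 0.524, 1.047, 1.571, 2.094, 2.618; the round dot is the fifth, 2.094. Let go, it springs to the nearest; 0.05 N m takes it over a ridge. End stops 0.1 beyond the outer detents. Starts in one of the first four
- pointer_tip (a point): outer end of the white pointer line on top of the dial, 47 mm from its axis; it turns with the dial
- dot_mark (a point): centre of the round dot mark (13 mm across) on the warmer's top face, 64.5 mm from the dial's axis; the pointer line points at it when the dial is set
- start_top (a point): centre of the top of the black round push button (26 mm across), 62 mm above the worktop when up; pressed straight down
- start (a joint): travel of the push button in m: 0 up, 0.006 fully in; spring 1.5 N at the start, 5 N fully in; it comes back up when let go
- mug_1: green mug, 86 mm across, 96 mm tall, standing on the hot plate, its handle to the warmer's right end; origin at the underside, 15 mm from the mug's centre towards the handle (its -y)
- spice_jar_1: spice jar with a red cap, 44 mm across, 105 mm tall, standing left of the warmer; origin at the centre of its underside
- mill_2: small pepper or salt shaker, 44 mm across, 90 mm tall, standing left of the warmer; origin at the centre of its underside

How it is judged:
On the way, in this order (a step that is already met when the one before it is completed fails the run):
1. the dial has clicked in at the round dot and the fingers are off it (value of joint dial between 1.964 and 2.224 rad and contact force between the fingers and warmer below 0.1 N), for 0.2 s.
2. the button is pressed in (value of joint start above 0.0045 m), for 0.05 s.
At the end, for the whole second after the job is handed in: the dial rests in the detent of the round dot (2.094 rad, within 0.13), the button is back up (within 1.5 mm), and the mug stands upright within 20 mm, the spice jar and shaker within 30 mm of where they were (value of joint dial between 1.964 and 2.224 rad and value of joint start below 0.0015 m and distance of mug_1 from where it was at the start of the episode below 0.02 m and angle between mug_1's own z axis and vertical below 0.1 rad and distance of each of spice_jar_1, mill_2 from where it was at the start of the episode below 0.03 m); the robot touches nothing.
It fails at once if the mug is pushed, tipped or lifted (distance of mug_1 from where it was at the start of the episode above 0.02 m or angle between mug_1's own z axis and vertical above 0.2 rad).
It fails at once if the spice jar or shaker is moved or lifted (distance of any of spice_jar_1, mill_2 from where it was at the start of the episode above 0.03 m).
It also fails if it takes over 61 s, if anything falls off the work surface, if the arm or the gripper's body presses on something with over 40 N, if the wrist force passes 120 N, or if a joint passes its speed limit or range.

### The arm

A 6-joint arm with a two-finger parallel gripper is mounted at the origin on the work surface; the furniture and walls round the work are solid. World frame = base frame: x ahead of the robot, y to its left, z up, the work surface at z = 0. Lengths are in m, angles in rad, forces in N, time in s.
With the tool pointing down it reaches from about 0.325 to 0.9 m from the base axis. Payload 6.1 kg.
Tool frame: the origin (TCP) lies on the centre line of the jaws, within the pads' length; the fingertips stand 11 mm ahead of it and the grasp point (between the pads) lies 8 mm behind it (env.tips_ahead is the z of the fingertips in the tool frame, in m); z points along the fingers, y is the line along which they close (so a half turn about z gives the same grasp; the last joint's range is limited). The gripper opens to 87 mm and grips with 3 to 60 N. Pads are 19 mm wide; open, the fingers measure 117 mm over their backs; the gripper's body (75 mm by 190 mm) begins 51 mm behind the grasp point.
Start: joints at [-1.252, 0.22, 1.526, -0, 1.395, -0.126], TCP at [0.269, -0.564, 0.234] pointing down, gripper open.
Joint ranges: [-2.98, 2.98], [-0.91, 2.08], [0.09, 2.57], [-1.24, 4.39], [0.2, 2.65], [-2.68, 2.68]. Speed limits (rad/s): [2.57, 2.57, 3.01, 3.14, 3.14, 3.14].

### API

Orientations are given as a unit quaternion [x, y, z, w].
In Python, from station import env gives the robot as it stands.
- The arm moves only by the shell command python3 -m creep 'ROWS' [OPENING] [FORCE]. ROWS is JSON, a list that holds one entry, the list of rows, each a list of 6 numbers: the shift along the tool's x, y, z in m, then the turn, a rotation vector about the tool's x, y, z in rad. A call has 1 to 5 rows; each row shifts and turns the commanded pose from where the row before left it, along the tool's axes as they then stand; what a row does not reach is not made up. A row lasts 1/12 s, in which the tool goes at most 41.7 mm and 7.16 degrees, less where a joint would pass 70% of its speed; a pose out of reach is approached as far as the arm can. A call with a gripper value outside its range is refused whole. OPENING is the finger opening in m, from 0 to 0.087, set as the call begins (- or left out, the last holds). The fingers move at their own pace and stop on an object; FORCE is the grip in N (left out, the last holds). Time passes only in rows, so rows that do not move let the fingers close. It gives the time, the measured TCP pose, the force, the opening and the grip force at its end, in the units of the state.
- env.sense(): the state, without advancing time (a new reading comes with each control period).
- env.get_image(name): name is "scene" or "top" or "wrist"; returns a dict with "color" (384x512x3 uint8, blue, green, red), "mtx" (3x3 intrinsics, pixels), "dist_coeffs" ([k1, k2, p1, p2, k3] as OpenCV has them; the pictures are not rectified), "eye" and "rotation" of the camera in the world; the wrist camera has in their place "hand_eye" (4x4, takes a point from camera to tool coordinates, whose origin is the TCP and whose axes are the flange's). Camera axes: x right, y down, z forward; pixel columns grow to the right and rows downward; lengths in m; the calibration is good to about 2 mm. A picture is of the moment at which its call begins: read the wrist's pose just before it. There is no depth.
- env.hand_in(): hands the job in; it is judged then, once.
The state is a dict: "clock": time; "joint_pos": joint angles; "joint_velocities": joint speeds; "joint_torque": joint torques, N m; "tcp_pos": TCP position; "orientation": TCP orientation; "ft_force": force on the tool from outside, world axes, zero at the start; "wrist_torque": the same for the moment, N m; "opening": finger opening in m; "grip_force": force on a finger pad.
Only numpy, scipy, OpenCV 4.12 (cv2) and the standard library are available. Lean on these libraries where they do the work, as an engineer would, in place of code of your own. Each camera call takes 0.05 s, during which the arm holds its last target. There are 200 camera calls.

## Working session

There is one attempt and no reset: what is moved stays moved. The work goes in short steps, Python scripts to look and compute and a shell command to move; the robot and the scene stay as the last step left them, time stands still between calls to the robot, and variables do not carry over. Pictures are saved under pics/ and viewed, at most 10 in all, crops included, and the job is handed in when it is done.

```bash
mkdir -p pics; python3 - <<'E'
from station import env
import cv2,json
s=env.sense();print(s, env.tips_ahead)
for n in("scene","top"):
    d=env.get_image(n);cv2.imwrite(f"pics/{n}0.png",d["color"]);print(n,d["mtx"],d["dist_coeffs"],d["eye"],d["rotation"])
E
```

```text
{'clock': 0.0, 'joint_pos': array([-1.25212067e+00,  2.21208464e-01,  1.52760340e+00, -2.50015326e-06,
        1.39468661e+00, -1.26138765e-01]), 'joint_velocities': array([-0.00171203, -0.00144758,  0.00042746,  0.00106455, -0.000255  ,
       -0.0011879 ]), 'joint_torque': array([-6.42514951e-04, -4.94609678e+01, -3.87381363e+01,  6.96966005e-02,
        5.70767443e-02, -1.58381995e-04]), 'tcp_pos': array([ 0.26871881, -0.56362842,  0.23245225]), 'orientation': array([ 9.75368806e-01,  2.20578294e-01, -9.28186890e-05, -9.48382821e-04]), 'ft_force': array([-0.06700981, -0.81815675,  0.34953818]), 'wrist_torque': array([0.00751834, 0.02283665, 0.00970368]), 'grip_force': 0.0, 'opening': 0.08710646011438389} 0.011
scene [[354.44920179   0.         255.36686109]
 [  0.         354.44920179 188.98637626]
 [  0.           0.           1.        ]] [-0.09444871  0.          0.          0.          0.        ] [0.06765128 0.59645951 0.60145708] [-0.30746792  0.84957334 -0.39908049  0.15627983]
top [[443.2146692    0.         252.960884  ]
 [  0.         443.2146692  189.33740749]
 [  0.           0.           1.        ]] [-0.12738025  0.          0.          0.          0.        ] [0.38811249 0.09278431 0.99710231] [-0.69520974  0.71534438 -0.03797202  0.05936299]
```

View pics/top0.png

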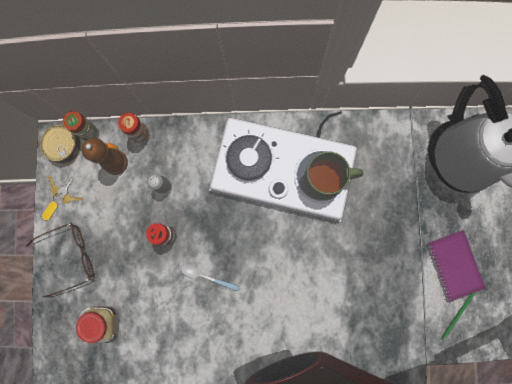

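View pics/scene0.png

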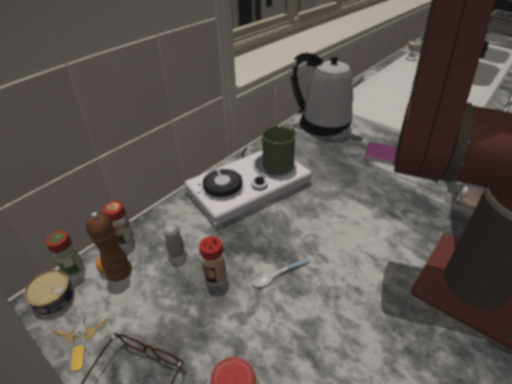

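The top view shows the warmer at about (285,168), the dial at (249,157), the button at (279,188), the mug at (326,175), the shaker at (156,183) and the spice jar at (159,234). I'll enlarge the dial.

```bash
python3 - <<'E'
import cv2
im=cv2.imread("pics/top0.png")[110:230,200:370]
cv2.imwrite("pics/crop1.png",cv2.resize(im,None,fx=4.7,fy=4.7,interpolation=cv2.INTER_CUBIC))
E
```

```text
(no output)
```

View pics/crop1.png

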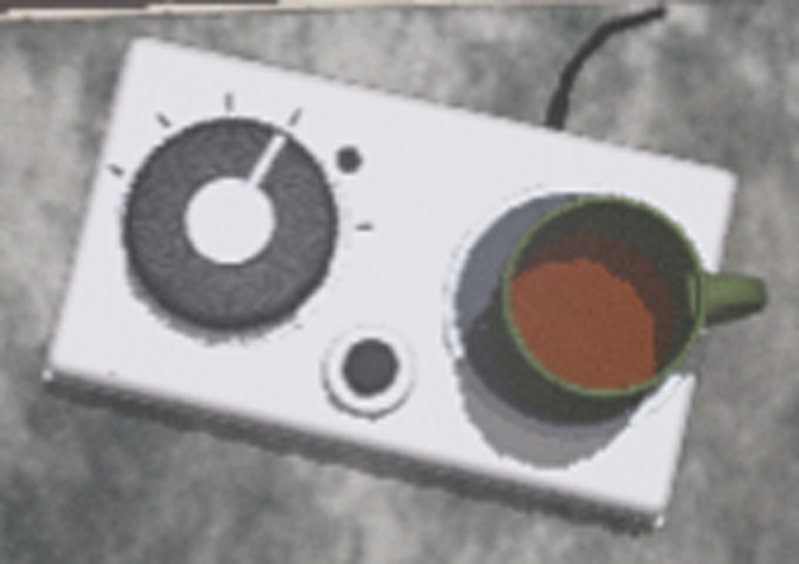

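```bash
cat > h.py <<'E'
import numpy as np,cv2
from scipy.spatial.transform import Rotation as R
from station import env
def ray(d,px,z,eye=None,rot=None):
    p=cv2.undistortPoints(np.array([[px]],float),d["mtx"],d["dist_coeffs"])[0,0]
    e=np.array(d["eye"]);r=R.from_quat(d["rotation"]).as_matrix()@[p[0],p[1],1]
    return e+r*(z-e[2])/r[2]
E
python3 - <<'E'
from h import *
d=env.get_image("top");c=lambda u,v:(u/4.7+200,v/4.7+110)
P=lambda u,v,z:ray(d,c(u,v),z).round(4)
dial=P(230,222,.063);print("dial",dial,"btn",P(371,367,.062))
C=[P(*q,.04) for q in((135,42),(735,178),(662,515),(50,368))];print("corners",*C,"lens",[np.linalg.norm(C[i]-C[i-1]) for i in range(4)])
y=(C[0]-C[1])+(C[3]-C[2]);th=np.arctan2(-y[0],y[1]);print("yaw",th,"centre",np.mean(C,0))
for n,q,z in(("ptr",(281,138),.063),("dot",(348,160),.04),("bar4",(296,117),.04)):
    v=P(*q,z)-dial;print(n,v,np.hypot(*v[:2]),np.degrees(np.arctan2(v[1],v[0])))
Rz=R.from_euler('z',th).as_matrix();m=np.mean(C,0)*[1,1,0]
for n,o in(("dial",(0,.078,.063)),("btn",(-.05,0,.062)),("mug",(0,-.085,.04))):print(n,m+Rz@o)
print("jar",ray(d,(157,233),.105),"shaker",ray(d,(155,182),.09),"wall?",ray(d,(250,108),0),)
s=env.sense();print(s["tcp_pos"],R.from_quat(s["orientation"]).as_matrix().round(3))
E
```

```text
dial [0.5881 0.1262 0.063 ] btn [0.5192 0.0641 0.062 ]
corners [0.6822 0.1702 0.04  ] [ 0.6067 -0.1111  0.04  ] [ 0.4495 -0.068   0.04  ] [0.5264 0.2127 0.04  ] lens [np.float64(0.16149269333316607), np.float64(0.2912557982255461), np.float64(0.16300138036225337), np.float64(0.29104312395244797)]
yaw -0.26480609281439804 centre [0.5662  0.05095 0.04   ]
ptr [ 0.0387 -0.0245  0.    ] 0.04580327499207896 -32.33687557220006
dot [ 0.0329 -0.0555 -0.023 ] 0.06451867946571756 -59.34084336018344
bar4 [ 0.0545 -0.0316 -0.023 ] 0.06299849204544503 -30.105865877522646
dial [0.58661433 0.12623117 0.063     ]
btn [0.51794284 0.06403611 0.062     ]
mug [ 0.54395362 -0.03108718  0.04      ]
jar [0.42857897 0.31580624 0.105     ] shaker [0.53618546 0.32398755 0.09      ] wall? [7.19297594e-01 1.23069266e-01 1.11022302e-16]
[ 0.26878529 -0.56376463  0.23268107] [[ 0.903  0.43  -0.   ]
 [ 0.43  -0.903  0.001]
 [ 0.    -0.001 -1.   ]]
```

Pointer angle is -32° against -30° for the fourth bar, so the dial needs one click clockwise. I'll first align the tool with its y along the warmer's back direction and close the fingers.

```bash
python3 -m creep '[[[0,0,0,0,0,-0.123],[0,0,0,0,0,-0.123],[0,0,0,0,0,-0.123],[0,0,0,0,0,-0.123]]]' 0 10; python3 -m creep '[[[0,0,0,0,0,-0.123],[0,0,0,0,0,-0.123],[0,0,0,0,0,-0.122],[0,0,0,0,0,0]]]'
cat > go.py <<'E'
import sys
from h import *
s=env.sense();t=np.array(list(map(float,sys.argv[1:4])));M=R.from_quat(s["orientation"]).as_matrix()
print("tcp",s["tcp_pos"].round(4),"tool shift",(M.T@(t-s["tcp_pos"])).round(4),"y ang",np.arctan2(M[1,1],M[0,1]).round(4),"zaxis",M[:,2].round(4),"F",s["ft_force"].round(2),s["clock"],s["opening"])
E
python3 go.py .554 .125 .12
```

```text
clock: 0.48
tcp_pos: [0.2689, -0.5639, 0.2331]
orientation: [0.891, 0.454, 0.0, -0.0]
ft_force: [0.3, 1.4, 0.1]
opening: 0.0679
grip_force: 0.0
clock: 0.82
tcp_pos: [0.2688, -0.5639, 0.2331]
orientation: [0.793, 0.609, 0.0, -0.0]
ft_force: [-0.2, -0.2, -0.6]
opening: 0.0418
grip_force: 0.0
tcp [ 0.2688 -0.5639  0.2331] tool shift [0.7392 0.0973 0.1135] y ang -0.2617 zaxis [-3.e-04  7.e-04 -1.e+00] F [-0.16 -0.19 -0.62] 0.8167 0.041759708461784624
```

```bash
r='[[[0.037,0.005,0,0,0,0],[0.037,0.005,0,0,0,0],[0.037,0.005,0,0,0,0],[0.037,0.005,0,0,0,0],[0.037,0.005,0,0,0,0]]]'
python3 -m creep '[[[0.037,0.005,0,0,0,0],[0.037,0.005,0,0,0,0],[0.037,0.005,0,0,0,0],[0.037,0.005,0,0,0,0],[0.037,0.005,0,0,0,0]]]' | head -2
python3 -m creep '[[[0.037,0.005,0,0,0,0],[0.037,0.005,0,0,0,0],[0.037,0.005,0,0,0,0],[0.037,0.005,0,0,0,0],[0.037,0.005,0,0,0,0]]]' | head -2
python3 -m creep '[[[0.037,0.005,0,0,0,0],[0.037,0.005,0,0,0,0],[0.037,0.005,0,0,0,0],[0.037,0.005,0,0,0,0],[0.037,0.005,0,0,0,0]]]' | head -2
python3 -m creep '[[[0.037,0.005,0,0,0,0],[0.037,0.005,0,0,0,0],[0.037,0.005,0,0,0,0],[0.037,0.005,0,0,0,0],[0,0,0,0,0,0]]]' | head -2
python3 go.py .554 .125 .085
```

```text
clock: 1.23
tcp_pos: [0.3419, -0.3906, 0.2333]
clock: 1.65
tcp_pos: [0.4147, -0.2186, 0.2336]
clock: 2.07
tcp_pos: [0.4875, -0.0465, 0.2336]
clock: 2.48
tcp_pos: [0.5466, 0.0947, 0.2333]
tcp [0.5466 0.0947 0.2333] tool shift [ 0.0307 -0.0008  0.1484] y ang -0.2656 zaxis [ 8.0e-04  2.8e-03 -1.0e+00] F [-0.16 -0.51  0.01] 2.4833 0.00023466788132266446
```

```bash
python3 -m creep '[[[0.016,0,0,0,0,0],[0.015,0,0,0,0,0],[0,0,0.03,0,0,0],[0,0,0.03,0,0,0],[0,0,0.03,0,0,0]]]' | head -2
python3 -m creep '[[[0,0,0.03,0,0,0],[0,0,0.026,0,0,0],[0,0,0,0,0,0],[0,0,0,0,0,0]]]' | head -2
python3 go.py .554 .125 .074
python3 - <<'E'
from h import *
im=env.get_image("top")["color"][110:230,200:370];im2=env.get_image("scene")["color"][130:220,180:320]
a=cv2.resize(im,(680,480),interpolation=2)
cv2.imwrite("pics/c2.png",a[:, :]);cv2.imwrite("pics/s2.png",cv2.resize(im2,None,fx=5,fy=5,interpolation=2))
E
```

```text
clock: 2.9
tcp_pos: [0.5539, 0.1193, 0.143]
clock: 3.23
tcp_pos: [0.552, 0.1187, 0.0861]
tcp [0.552  0.1187 0.0861] tool shift [0.0066 0.0004 0.0121] y ang -0.2685 zaxis [-4.2e-03 -3.0e-04 -1.0e+00] F [ 0.78 -0.59  0.65] 3.2333 0.00048084948694697324
```

View pics/s2.png

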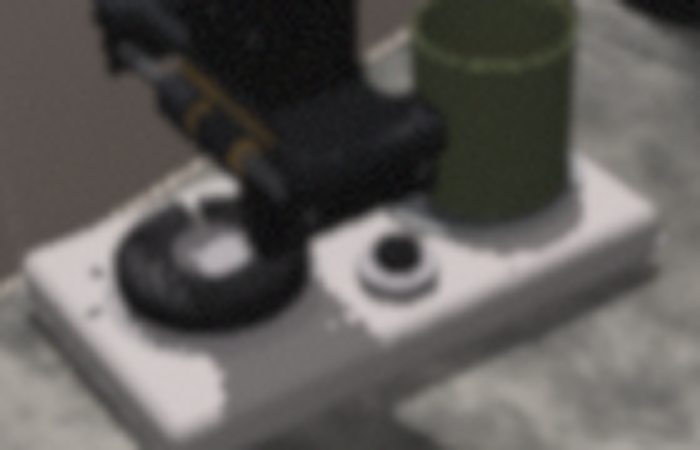

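The finger hangs just above the dial's front right part, and the button and mug are clear. Now I'll press down gently.

```bash
python3 -m creep '[[[0.006,0,0.004,0,0,0],[0,0,0.004,0,0,0],[0,0,0.002,0,0,0],[0,0,0,0,0,0],[0,0,0,0,0,0]]]'
python3 -m creep '[[[0,0,0.001,0,0,0],[0,0,0.001,0,0,0],[0,0,0,0,0,0],[0,0,0,0,0,0]]]'
python3 go.py .554 .125 .072
```

```text
clock: 3.75
tcp_pos: [0.5551, 0.1249, 0.0777]
orientation: [0.795, 0.607, -0.0, 0.0]
ft_force: [-0.5, 0.7, -0.4]
opening: 0.0005
grip_force: 0.0
clock: 4.08
tcp_pos: [0.555, 0.1247, 0.0754]
orientation: [0.795, 0.607, -0.0, -0.0]
ft_force: [-0.1, 0.2, -0.6]
opening: 0.0005
grip_force: 0.0
tcp [0.555  0.1247 0.0754] tool shift [-0.     -0.001   0.0034] y ang -0.2661 zaxis [-2.e-04 -0.e+00 -1.e+00] F [-0.09  0.17 -0.58] 4.0833 0.0004945637270297099
```

```bash
python3 -m creep '[[[0,0,0.001,0,0,0],[0,0,0.001,0,0,0],[0,0,0,0,0,0],[0,0,0,0,0,0]]]'|sed -n 2,4p
python3 -m creep '[[[0,0,0.001,0,0,0],[0,0,0.0007,0,0,0],[0,0,0,0,0,0],[0,0,0,0,0,0]]]'|sed -n 2,4p
```

```text
tcp_pos: [0.5558, 0.1248, 0.0741]
orientation: [0.795, 0.607, 0.001, 0.0]
ft_force: [1.8, 0.5, 1.6]
tcp_pos: [0.556, 0.1248, 0.0726]
orientation: [0.795, 0.607, 0.001, 0.001]
ft_force: [2.5, -0.1, 4.7]
```

```bash
python3 -m creep '[[[0,0,0.001,0,0,0],[0,0,0.0003,0,0,0],[0,0,0,0,0,0]]]'|sed -n 2,4p
python3 -m creep '[[[0.003,0,0,0,0,0],[0.003,0,0,0,0,0],[0.002,0,0,0,0,0]]]'|sed -n 2,4p
python3 go.py .554 .125 .072
```

```text
tcp_pos: [0.5564, 0.1249, 0.0717]
orientation: [0.795, 0.607, 0.001, 0.001]
ft_force: [1.0, -2.4, 9.4]
tcp_pos: [0.5587, 0.1325, 0.0718]
orientation: [0.795, 0.607, 0.001, 0.001]
ft_force: [3.5, -0.6, 3.3]
tcp [0.5587 0.1325 0.0718] tool shift [-0.0085 -0.0026 -0.0002] y ang -0.266 zaxis [ 3.2e-03 -2.0e-04 -1.0e+00] F [ 3.48 -0.64  3.31] 5.25 0.0003743485085662202
```

```bash
python3 -m creep '[[[0.003,0,0,0,0,0],[0.003,0,0,0,0,0],[0.003,0,0,0,0,0],[0.002,0,0,0,0,0],[0,0,0,0,0,0]]]'|sed -n 2,4p
python3 - <<'E'
from h import *
im=env.get_image("top")["color"][110:230,200:370];im2=env.get_image("scene")["color"][130:220,180:320]
a=cv2.resize(im,(399,282),interpolation=2);b=cv2.resize(im2,(399,282),interpolation=2)
cv2.imwrite("pics/c3.png",np.hstack([a,b]))
E
```

```text
tcp_pos: [0.5614, 0.1433, 0.0717]
orientation: [0.795, 0.607, 0.001, 0.001]
ft_force: [2.2, -1.1, 7.9]
```

View pics/c3.png

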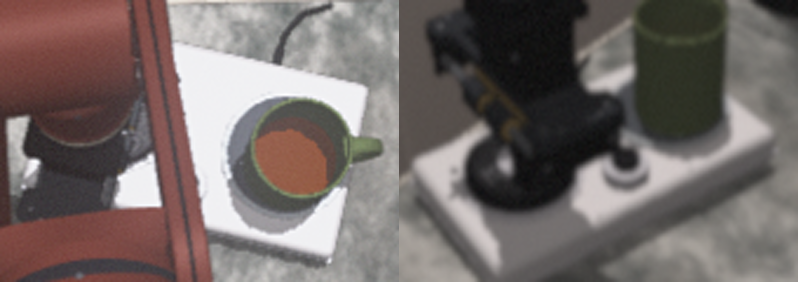

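The arm hides the pointer in both views. I'll lift off and look.

```bash
python3 -m creep '[[[0,0,-0.01,0,0,0],[0,0,-0.03,0,0,0],[0,0,-0.03,0,0,0],[0,0,-0.03,0,0,0],[0,0,0,0,0,0]]]'|sed -n 2,4p
python3 - <<'E'
from h import *
d=env.get_image("top");w=env.get_image("wrist");im2=env.get_image("scene")["color"][155:225,170:290]
b=cv2.resize(im2,(480,280),interpolation=2)
cv2.imwrite("pics/c4.png",np.hstack([cv2.resize(w["color"],(320,280)),b]))
E
```

```text
tcp_pos: [0.5629, 0.1438, 0.1772]
orientation: [0.795, 0.607, 0.004, 0.002]
ft_force: [1.2, 0.5, 1.5]
```

View pics/c4.png

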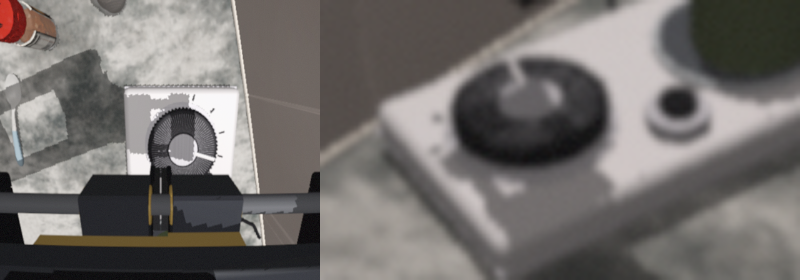

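The pointer is still about 12° clockwise of the warmer's back direction, at the fourth mark, so the dial slipped or sprang back. I'll try again further out and with more force.

```bash
python3 go.py .5497 .124 .08
```

```text
tcp [0.5592 0.1432 0.17  ] tool shift [-0.021 -0.004  0.09 ] y ang -0.2659 zaxis [-0.0017 -0.     -1.    ] F [0.15 0.02 0.03] 6.3333 0.0007101805338633753
```

```bash
python3 -m creep '[[[-0.021,-0.004,0.03,0,0,0],[0,0,0.03,0,0,0],[0,0,0.03,0,0,0],[0,0,0,0,0,0],[0,0,0,0,0,0]]]'|sed -n 2,4p
python3 -m creep '[[[0,0,0,0,0,0],[0,0,0.003,0,0,0],[0,0,0.003,0,0,0],[0,0,0,0,0,0],[0,0,0,0,0,0]]]'|sed -n 2,4p
python3 go.py .5497 .124 .0708
```

```text
tcp_pos: [0.5481, 0.1237, 0.0779]
orientation: [0.795, 0.607, -0.003, -0.002]
ft_force: [0.4, -0.6, 0.8]
tcp_pos: [0.5509, 0.1241, 0.075]
orientation: [0.795, 0.607, 0.0, 0.0]
ft_force: [0.6, -0.1, 0.1]
tcp [0.5509 0.1241 0.075 ] tool shift [-0.0004 -0.0011  0.0042] y ang -0.2658 zaxis [ 5.e-04  1.e-04 -1.e+00] F [ 0.56 -0.15  0.11] 7.1667 0.00015041466574939482
```

```bash
python3 -m creep '[[[0,-0.001,0.0015,0,0,0],[0,0,0.0015,0,0,0],[0,0,0.001,0,0,0],[0,0,0,0,0,0],[0,0,0,0,0,0]]]'|sed -n 2,4p; python3 -m creep '[[[0,0,0,0,0,0],[0,0,0,0,0,0]]]'|sed -n 2,4p
```

```text
tcp_pos: [0.5518, 0.1242, 0.0722]
orientation: [0.795, 0.607, 0.002, 0.001]
ft_force: [2.2, -1.7, 4.7]
tcp_pos: [0.5517, 0.1243, 0.0722]
orientation: [0.795, 0.607, 0.002, 0.001]
ft_force: [2.8, -0.1, 11.7]
```

```bash
cat > f.py <<'E'
from h import *
F=[]
for i in range(8): env.get_image("scene");s=env.sense();F.append(s["ft_force"])
print(np.mean(F,0).round(2),np.std(F,0).round(2),s["tcp_pos"].round(4),s["clock"])
E
python3 f.py; python3 -m creep '[[[0,0,0.001,0,0,0],[0,0,0,0,0,0]]]'|sed -n 2,4p;python3 f.py
```

```text
[ 2.12 -0.51  7.02] [0.97 0.95 2.31] [0.5516 0.1242 0.0722] 8.15
tcp_pos: [0.552, 0.1243, 0.0713]
orientation: [0.795, 0.607, 0.002, 0.001]
ft_force: [2.9, 0.5, 7.0]
[ 1.39 -0.71  7.27] [1.65 0.82 1.58] [0.5521 0.1242 0.0716] 8.7167
```

```bash
python3 -m creep '[[[0.002,-0.001,0.0006,0,0,0],[0.0025,-0.001,0,0,0,0],[0.0025,-0.0005,0,0,0,0],[0.0025,0,0,0,0,0],[0.0025,0,0,0,0,0]]]'|sed -n 2,4p;python3 f.py
python3 -m creep '[[[0.0025,0,0,0,0,0],[0.0025,0,0,0,0,0],[0.0025,0.0005,0,0,0,0],[0.0025,0.001,0,0,0,0],[0.0025,0.001,0,0,0,0]]]'|sed -n 2,4p;python3 f.py
```

```text
tcp_pos: [0.5531, 0.1365, 0.0712]
orientation: [0.795, 0.607, 0.002, 0.002]
ft_force: [1.7, -1.6, 9.6]
[ 3.2  -0.18  4.71] [1.56 1.07 3.37] [0.5531 0.1365 0.0712] 9.5333
tcp_pos: [0.5582, 0.1478, 0.0709]
orientation: [0.795, 0.607, 0.002, 0.001]
ft_force: [1.4, -1.0, 7.0]
[ 3.31 -1.07  7.08] [1.43 0.69 2.22] [0.5588 0.1478 0.0712] 10.35
```

```bash
python3 -m creep '[[[0,0,-0.01,0,0,0],[0,0,-0.03,0,0,0],[0,0,-0.03,0,0,0],[0,0,-0.03,0,0,0],[0,0,0,0,0,0]]]'|sed -n 2,4p
cat > v.py <<'E'
import sys
from h import *
w=env.get_image("wrist")["color"][110:260,180:400];im2=env.get_image("scene")["color"][155:225,170:290]
cv2.imwrite(sys.argv[1],np.hstack([cv2.resize(w,(412,280),interpolation=2),cv2.resize(im2,(388,280),interpolation=2)]))
E
python3 v.py pics/c5.png
```

```text
tcp_pos: [0.5595, 0.1485, 0.1761]
orientation: [0.795, 0.607, 0.004, 0.002]
ft_force: [1.8, 1.4, 1.1]
```

View pics/c5.png

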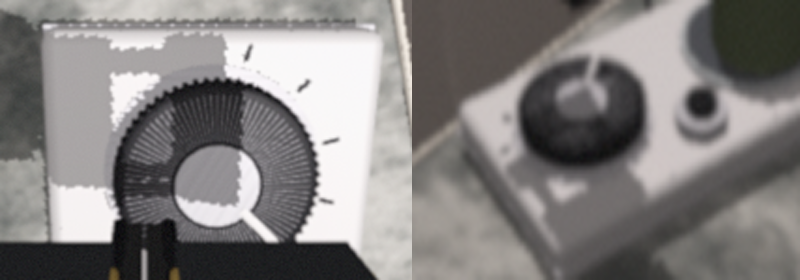

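The wrist view shows the pointer about 42° clockwise of the back direction, one step past the fourth bar. I'll check that numerically from the scene view and work out the move to the button.

```bash
python3 - <<'E'
from h import *
d=env.get_image("scene");g=lambda u,v,z:ray(d,((u-412)/388*120+170,v/280*70+155),z)
t=g(599,62,.063);c=np.array([.5875,.1262,.063]);v=t-c
print(t,np.hypot(*v[:2]),np.degrees(np.arctan2(v[1],v[0])), "btn",g(704,102,.062))
E
python3 go.py .5206 .0709 .09
```

```text
[0.60638944 0.08832325 0.063     ] 0.04232563501678717 -63.4942002538178 btn [0.5153329  0.06715028 0.062     ]
tcp [0.5556 0.1479 0.1687] tool shift [-0.0835 -0.0135  0.0787] y ang -0.2659 zaxis [-8.e-04  0.e+00 -1.e+00] F [ 0.09  0.45 -1.06] 10.9167 0.00043131874432942246
```

```bash
python3 - <<'E'
from h import *
d=env.get_image("top");Rz=R.from_euler('z',-.265).as_matrix();m=np.array([.5662,.051,0])
for q in((507,290),(701,290),(603,198),(603,395)):
    p=ray(d,(q[0]/4.7+200,q[1]/4.7+110),.14);print((Rz.T@(p-m)).round(4))
b=m+Rz@[-.05,.007,0];print(b)
E
python3 go.py .519 .071 .09
```

```text
[-0.0152 -0.048   0.14  ]
[ 0.0036 -0.127   0.14  ]
[ 0.0325 -0.0787  0.14  ]
[-0.0491 -0.0964  0.14  ]
[0.51977874 0.07085111 0.        ]
tcp [0.555  0.1478 0.1676] tool shift [-0.0835 -0.0143  0.0778] y ang -0.266 zaxis [-2.7e-03 -2.0e-04 -1.0e+00] F [-0.48  0.26 -0.82] 10.9667 0.0007340583635611841
```

The pointer reads -63° against -59° for the dot, so the dial is set. The mug clears the gripper body by about 14 mm. Moving over to the button.

```bash
python3 -m creep '[[[-0.028,-0.005,0,0,0,0],[-0.028,-0.005,0,0,0,0],[-0.028,-0.005,0,0,0,0],[0,0,0,0,0,0],[0,0,0,0,0,0]]]'|sed -n 2,4p
python3 go.py .519 .071 .09; python3 -m creep '[[[0,0,0.03,0,0,0],[0,0,0.03,0,0,0],[0,0,0.02,0,0,0],[0,0,0,0,0,0],[0,0,0,0,0,0]]]'|sed -n 2,4p;python3 go.py .519 .071 .066
```

```text
tcp_pos: [0.5181, 0.07, 0.1672]
orientation: [0.795, 0.606, -0.001, -0.001]
ft_force: [-0.1, 0.5, -0.2]
tcp [0.5181 0.07   0.1672] tool shift [0.0013 0.0008 0.0772] y ang -0.2684 zaxis [-3.4e-03  3.0e-04 -1.0e+00] F [-0.09  0.51 -0.15] 11.3833 0.0007166013561044032
tcp_pos: [0.5183, 0.0716, 0.0872]
orientation: [0.794, 0.607, -0.002, -0.002]
ft_force: [0.3, -0.1, -0.2]
tcp [0.5183 0.0716 0.0872] tool shift [-0.0003  0.001   0.0212] y ang -0.2653 zaxis [-4.4e-03  4.0e-04 -1.0e+00] F [ 0.31 -0.08 -0.19] 11.8 0.0005501133552607241
```

```bash
python3 -m creep '[[[0,0,0.008,0,0,0],[0,0,0.006,0,0,0],[0,0,0.004,0,0,0],[0,0,0.0025,0,0,0],[0,0,0,0,0,0]]]'|sed -n 2,4p
python3 -m creep '[[[0,0,0.001,0,0,0],[0,0,0,0,0,0],[0,0,0,0,0,0]]]'|sed -n 2,4p; python3 f.py
```

```text
tcp_pos: [0.5205, 0.0709, 0.069]
orientation: [0.795, 0.607, 0.001, 0.0]
ft_force: [-0.1, 1.0, 3.9]
tcp_pos: [0.5205, 0.0709, 0.0683]
orientation: [0.795, 0.607, 0.001, 0.0]
ft_force: [0.8, 2.8, 4.5]
[2.49 1.73 4.76] [0.58 0.39 0.24] [0.5201 0.0706 0.0677] 12.8667
```

Press on until the force shows the stop.

```bash
python3 -m creep '[[[0,0,0.001,0,0,0],[0,0,0.001,0,0,0],[0,0,0.001,0,0,0],[0,0,0,0,0,0]]]'|sed -n 2,4p; python3 f.py
```

```text
tcp_pos: [0.5202, 0.0707, 0.067]
orientation: [0.795, 0.607, 0.0, 0.0]
ft_force: [-6.6, 0.8, 23.2]
[-5.88  1.18 24.02] [0.55 0.27 0.46] [0.5202 0.0707 0.067 ] 13.6
```

The force has risen to 24 N at the stop, so the button is fully in. Lift off and check.

```bash
python3 -m creep '[[[0,0,-0.02,0,0,0],[0,0,-0.03,0,0,0],[0,0,-0.035,0,0,0],[0,0,-0.035,0,0,0],[0,0,-0.02,0,0,0]]]'|sed -n 2,4p
python3 -m creep '[[[-0.04,0,0,0,0,0],[-0.04,0,0,0,0,0],[-0.04,0,0,0,0,0],[-0.04,0,0,0,0,0],[-0.04,0,0,0,0,0]]]'|sed -n 2,4p
python3 -m creep '[[[-0.04,0,0,0,0,0],[-0.04,0,0,0,0,0],[-0.02,0,0,0,0,0],[0,0,0,0,0,0],[0,0,0,0,0,0]]]'|sed -n 2,4p
python3 - <<'E'
from h import *
cv2.imwrite("pics/e.png",cv2.resize(np.hstack([env.get_image("top")["color"][110:250,140:370],env.get_image("scene")["color"][130:270,150:330]]),None,fx=1.9,fy=1.9,interpolation=2))
E
```

```text
tcp_pos: [0.5194, 0.0703, 0.2069]
orientation: [0.795, 0.607, -0.0, 0.0]
ft_force: [1.2, 0.5, 0.5]
tcp_pos: [0.4646, -0.1233, 0.2029]
orientation: [0.794, 0.607, -0.001, -0.002]
ft_force: [0.4, 0.7, 0.4]
tcp_pos: [0.4391, -0.219, 0.2029]
orientation: [0.796, 0.606, -0.001, -0.002]
ft_force: [0.6, 1.0, -0.5]
```

View pics/e.png

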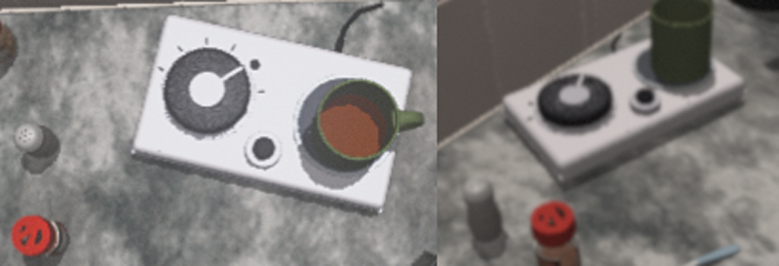

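The pointer (243,70) points at the round dot (255,64). The button at (263,148) is up, and the mug, jar and shaker stand where they were.

```bash
python3 -c "
from station import env
print(env.hand_in())"
```

```text
the job is handed in; nothing more can be done
None
```

The job is handed in: the dial points at the round dot, the button was pressed fully in and came back up, and the last picture shows the mug, jar and shaker where they stood; no verdict came back.

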